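Unlock the equipment case with the square-socket key

ROBOT

A 6-joint arm with a two-finger parallel gripper is mounted at the origin on the work surface. World frame = base frame: x ahead of the robot, y to its left, z up, the work surface at z = 0. Lengths are in m, angles in rad, forces in N, time in s.
With the tool pointing down it reaches from about 0.4 to 0.825 m from the base axis. Payload 7 kg.
Tool frame: the origin (TCP) lies on the centre line of the jaws, within the pads' length; the fingertips stand 22 mm ahead of it and the grasp point (between the pads) lies 3 mm ahead of it; z points along the fingers, y is the line along which they close (so a half turn about z gives the same grasp; the last joint's range is limited). The gripper opens to 88 mm and grips with 3 to 60 N. Pads are 19 mm wide; open, the fingers measure 130 mm over their backs; the gripper's body (78 mm by 193 mm) begins 47 mm behind the grasp point.
Start: joints at [1.526, 0.359, 0.012, 0, -1.224, -0.288], TCP at [0.221, 0.638, 0.213] pointing down, gripper open.
Joint ranges: [-3.07, 3.07], [-1.43, 2.12], [-1.02, 1.25], [-3.03, 1.67], [-3.05, -0], [-3.03, 3.03]. Speed limits (rad/s): [2.39, 2.39, 3.01, 3.14, 3.14, 3.14].

INTERFACE

Orientations are given as [roll, pitch, yaw] about the fixed x, y, z axes, in that order (R = Rz(yaw) Ry(pitch) Rx(roll)).
In Python, from station import arm gives the robot as it stands.
- The arm moves only by the tool arm_command, never from a script. Its argument "series" is one flat list of numbers, 7 for each row, row after row: the turn, a rotation vector about the tool's x, y, z each as a share of 90 degrees, from -1 to 1, then the shift along the tool's x, y, z each as a share of 0.1 m, from -1 to 1, then the opening, from 0 (shut) to 1 (fully open). A call has 1 to 8 rows; each row is the pose to reach, as a shift and turn from the pose commanded when the call began, along the tool's axes at that moment; what a row does not reach only later rows make up. A row lasts 1/8 s, in which the tool goes at most 62.5 mm and 10.7 degrees, less where a joint would pass 70% of its speed; a pose out of reach is approached as far as the arm can. A call with a number of a shift or a turn outside -1 to 1 is refused whole. A call with a gripper value outside its range is refused whole. The fingers move at their own pace and stop on an object; "force" is the grip in N (left out, the last holds). Time passes only in rows, so rows that repeat a pose let the fingers close. It gives the time, the measured TCP pose, the force, the opening and the grip force at its end, in the units of the state.
- arm.get_state(): the state, without advancing time (a new reading comes with each control period).
- arm.grab_frame(name): name is "side" or "top" or "wrist"; returns the picture (400x640x3 uint8, blue, green, red); there is no depth.
- arm.camera_model(name): a dict with "fovy" (degrees; the focal length in pixels is half the picture's height over the tangent of half this angle, whatever the lens; pixels are square), "cx", "cy" (the principal point, pixels), "pose" (4x4, takes a point from camera to world coordinates). Camera axes: x right, y down, z forward; pixel columns grow to the right and rows downward; lengths in m; the calibration is good to about 2 mm. The wrist camera is an equidistant fisheye: a pixel r from the principal point sees the ray r / f radians off the axis. A picture is of the moment at which its call begins: read the wrist's pose just before it. camera_model takes no time and is no camera call; for the wrist camera it gives the pose at the moment of the call.
- arm.job_done(): hands the job in; it is judged then, once.
The state is a dict: "t": time; "q": joint angles; "qd": joint speeds; "joint_efforts": joint torques, N m; "eef_pos": TCP position; "ee_rot": TCP orientation; "force": force on the tool from outside, world axes, zero at the start; "moment": the same for the moment, N m; "width": finger opening in m; "gripper_force": force on a finger pad.
Only numpy, scipy, OpenCV 4.12 (cv2) and the standard library are available. Lean on these libraries where they do the work, as an engineer would, in place of code of your own. Each camera call takes 0.05 s, during which the arm holds its last target. There are 200 camera calls.

TASK

Unlock the cover of the grey equipment case: take the T-handled key out of its cup, fit its square socket fully home on the square spindle on top of the case, and turn it clockwise to the stop so that the bolt is drawn out of its keeper. Then stand the key, socket down, back in the cup it came from, and leave the other things on the bench where they are.

Things in the scene. Friction and masses are not known exactly. Their poses are not given: they have to be found in the camera images.
- key: steel T-handled key, 100 mm tall, 140-260 g, standing socket down in its cup. Origin: middle of the socket's mouth (its lower end), z up along the shank. The lower 24 mm is a square socket, 24 x 24 mm outside, with a square blind bore 15.6 x 15.6 mm, 16 mm deep, sides parallel to the key's x and y. Above it a round shank 12 mm thick, then the cross bar.
- key_bar (a point): middle of the key's cross bar, 92 mm above the key's origin. The bar is flat-sided, 64 mm long along the key's x, 16 mm wide along its y and 16 mm high: grip it across its y.
- key_cup_in (a point): centre of the inner floor of the key's cup: a round dark steel cup fixed to the bench, 48 mm outside, 42 mm inside, rim 50 mm and inner floor 5 mm above the bench. z up. A like cup elsewhere holds the nut driver.
- case: grey equipment case fixed to the bench, 160 x 220 mm (its x, y), flat aluminium cover 70 mm above the bench, a steel keeper standing on its rim. Origin under its middle. The lock's spindle stands on the cover 45 mm to the -y side of the middle, on a round plate whose top is 74 mm above the bench.
- spindle_top (a point): centre of the steel spindle's top, 92 mm above the bench; axes as the case's, not turning with the spindle. The lower 14 mm is 14 x 14 mm square, the top 4 mm a round pilot 9 mm thick, stepped to 7 at its tip. Key home: its origin is 16 mm below. Starts with its flats anywhere from parallel to the case's x, y to 0.8 rad clockwise (from above) of that: not reported, to be seen or felt.
- bolt (a joint): flat steel bolt on the cover, slides along the case's y; 0 = locked in its keeper, 0.018 m = drawn. Driven by the spindle, which turns about z with a drag of 0.06 to 0.13 N m and stays where left: still at 0 for the spindle's first 0.8 rad clockwise from flats parallel to the case, drawn 3 mm per 0.1 rad from there to the stop at 1.4 rad. Out of the keeper at 0.009 m.
- driver: nut driver with a round black handle (28 mm across, 130 mm tall), standing in the other cup; not the tool for this job. Origin at the middle of its lower end.
- pcb: green circuit board with components on it, 75 x 110 x 40 mm. Origin under its middle.
- tweezers: steel tweezers lying flat, 120 mm long along x. Origin under the middle.
- tin: round flat aluminium tin, 60 mm across, 28 mm high. Origin under its middle.
- spool: grey spool standing on its flange, 60 mm across, 50 mm high. Origin under its middle.
- loupe: small black eye loupe, 44 mm across, 46 mm high. Origin under its middle.
Mind the look-alikes: they are no part of the job. What is shaped like the part that bears key_cup_in but yellow is not meant.

How it is judged:
On the way, in this order (a step that is already met when the one before it is completed fails the run):
1. the key's socket is fully home on the spindle (z of key in the frame of spindle_top between -0.022 and -0.012 m and horizontal distance between key and spindle_top below 0.005 m and angle between the z axis of key and the z axis of spindle_top, either way round below 0.15 rad and angle between key's own z axis and vertical below 0.3 rad), for 0.2 s.
2. with the key home on the spindle, the bolt is drawn clear of its keeper (all of step 1 and value of joint bolt above 0.011 m), for 0.2 s.
At the end, for the whole second after the job is handed in: The bolt is drawn more than 11 mm and the key stands at rest, socket down, on the floor of its own cup (mouth within 18 mm of the cup's centre and 9 mm of its floor, leaning less than 0.45 rad) (value of joint bolt above 0.011 m and horizontal distance between key and key_cup_in below 0.018 m and z of key in the frame of key_cup_in below 0.009 m and angle between key's own z axis and vertical below 0.45 rad and linear speed of key below 0.02 m/s); the robot touches nothing.
It fails at once if another thing on the bench (nut driver, circuit board, tweezers, tin, spool or loupe) is moved by more than 40 mm (distance of any of driver, pcb, tweezers, tin, spool, loupe from where it was at the start of the episode above 0.04 m).
It also fails if it takes over 66 s, if anything falls off the work surface, if the arm or the gripper's body presses on something with over 40 N, if the wrist force passes 120 N, or if a joint passes its speed limit or range.

## Working session

There is one attempt and no reset: what is moved stays moved. The work goes in short steps, Python scripts to look and compute and a tool call to move; the robot and the scene stay as the last step left them, time stands still between calls to the robot, and variables do not carry over. Pictures are saved under pics/ and viewed, at most 10 in all, crops included, and the job is handed in when it is done.

Besides the shell and the picture viewer there is one more tool, called after "Call:" as name(argument=value, ...), one argument or row to a line, values as JSON. arm_command: Moves the arm, as the interface text tells. Its arguments: {"type":"object","properties":{"series":{"type":"array"},"force":{"type":"number"}},"required":["series"]}

```bash
mkdir -p pics; ls; cat > h.py <<'E'
import numpy as np, cv2
from station import arm
from scipy.spatial.transform import Rotation as R
def ray(name,u,v,m=None):
    m=m or arm.camera_model(name); f=200/np.tan(np.radians(m["fovy"])/2)
    x,y=(u-m["cx"])/f,(v-m["cy"])/f
    if name=="wrist":
        r=np.hypot(x,y); d=np.array([x/r*np.sin(r),y/r*np.sin(r),np.cos(r)]) if r>0 else np.array([0,0,1.])
    else: d=np.array([x,y,1.])
    P=np.array(m["pose"]); return P[:3,3],P[:3,:3]@(d/np.linalg.norm(d))
def onz(name,u,v,z,m=None):
    o,d=ray(name,u,v,m); return o+d*(z-o[2])/d[2]
def proj(name,p,m=None):
    m=m or arm.camera_model(name); f=200/np.tan(np.radians(m["fovy"])/2)
    P=np.array(m["pose"]); c=P[:3,:3].T@(np.array(p)-P[:3,3])
    if name=="wrist":
        t=np.arctan2(np.hypot(c[0],c[1]),c[2]); k=f*t/np.hypot(c[0],c[1])
        return m["cx"]+k*c[0],m["cy"]+k*c[1]
    return m["cx"]+f*c[0]/c[2],m["cy"]+f*c[1]/c[2]
E
python3 - <<'E'
from h import *
np.set_printoptions(precision=4,suppress=True)
for n in("side","top","wrist"):
    m=arm.camera_model(n); im=arm.grab_frame(n); cv2.imwrite(f"pics/{n}0.png",im); print(n,m["fovy"],m["cx"],m["cy"],np.array(m["pose"]))
print(arm.get_state())
a=cv2.imread("pics/top0.png");b=cv2.imread("pics/side0.png")
E
```

```text
pics
side 51.32958438904035 317.9247997585822 192.22850745203172 [[ 0.8024 -0.4475  0.3947  0.1984]
 [-0.5967 -0.5987  0.5343 -0.5775]
 [-0.0028 -0.6643 -0.7475  0.8095]
 [ 0.      0.      0.      1.    ]]
top 53.698525638491844 318.2920354953732 199.50098560816443 [[-0.0093 -0.9937  0.1119  0.4475]
 [-0.9998  0.011   0.0141 -0.0558]
 [-0.0153 -0.1118 -0.9936  1.1667]
 [ 0.      0.      0.      1.    ]]
wrist 65.70646984690485 315.6359963508963 196.84956811298758 [[-0.3269 -0.916  -0.2326  0.2831]
 [-0.945   0.3171  0.0795  0.6168]
 [ 0.0009  0.2458 -0.9693  0.3835]
 [ 0.      0.      0.      1.    ]]
{'t': 0.15, 'q': array([ 1.5261,  0.3593,  0.0113, -0.0003, -1.2241, -0.2881]), 'qd': array([-0.0006, -0.0019,  0.0023, -0.0003,  0.0007,  0.0006]), 'joint_efforts': array([ -0.0005, -58.3274,  29.3291,   7.0012,   0.0088,  -0.0001]), 'eef_pos': array([0.2204, 0.6376, 0.212 ]), 'ee_rot': array([ 3.1403, -0.0001, -0.3329]), 'force': array([-0.2856,  0.87  , -0.0861]), 'moment': array([0.0065, 0.012 , 0.0122]), 'gripper_force': 0.0, 'width': 0.087531212414378}
```

View pics/top0.png

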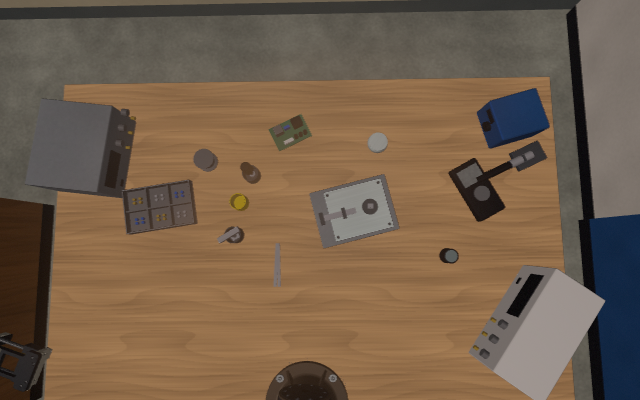

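View pics/side0.png

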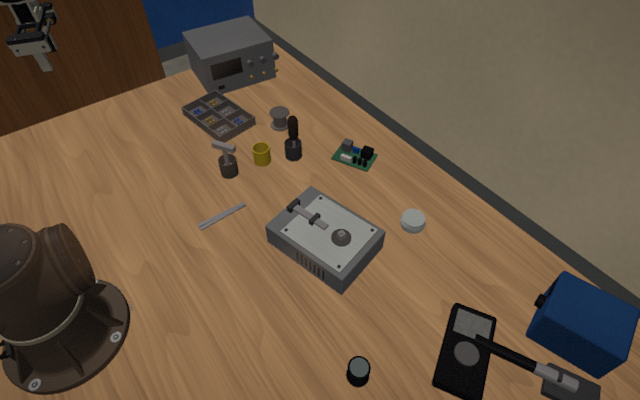

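Top view: candidate holders are the dark cup with the T-key at (233,235), the yellow cup at (240,202), which is a decoy, and the dark cup with the black-handled driver at (252,174). The key's T-bar over (229,236) fits the description. The case is at (355,211) and its spindle at (370,206). I'll confirm this in an enlarged crop.

```bash
python3 - <<'E'
import cv2,numpy as np
a=cv2.imread("pics/top0.png");b=cv2.imread("pics/side0.png")
z=lambda i,x,y,w,h,s:cv2.resize(i[y:y+h,x:x+w],None,fx=s,fy=s,interpolation=cv2.INTER_CUBIC)
A=np.hstack([z(a,205,215,50,40,8),z(b,200,130,50,40,8)])[:, :800]
B=np.hstack([z(a,305,170,100,70,4),z(b,260,180,100,70,4)])[:, :800]
cv2.imwrite("pics/crop1.png",np.vstack([A,B]))
E
```

```text
(no output)
```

View pics/crop1.png

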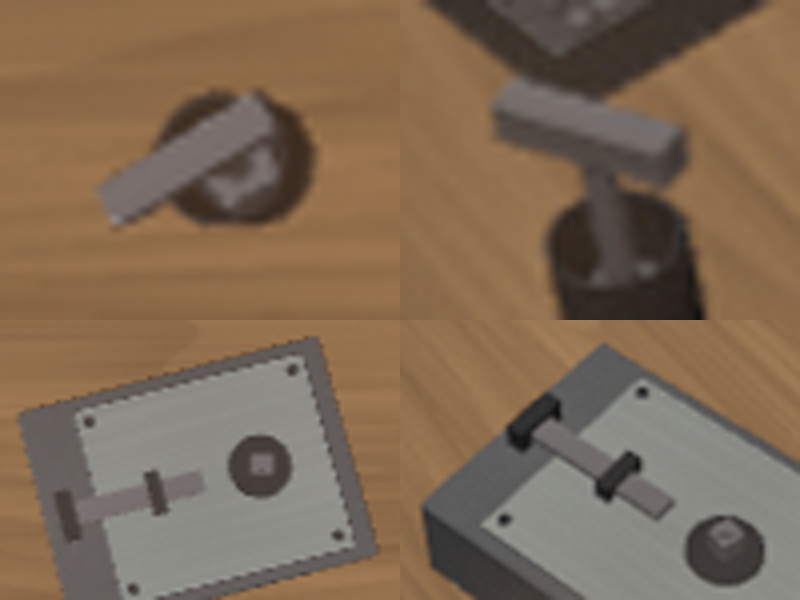

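The crop confirms the T-key in the dark cup, the square spindle at about (370,206), and the bolt to its left. Next I'll get rough 3D positions.

```bash
python3 - <<'E'
from h import *
np.set_printoptions(precision=4,suppress=True)
def tri(pt,ps):
    o1,d1=ray("top",*pt);o2,d2=ray("side",*ps)
    s=np.linalg.lstsq(np.c_[d1,-d2],o2-o1,rcond=None)[0]
    a,b=o1+s[0]*d1,o2+s[1]*d2; return (a+b)/2,np.linalg.norm(a-b)
T=lambda x,y:(205+x/8-.5,215+y/8-.5); S=lambda x,y:(200+(x-400)/8-.5,130+y/8-.5)
for t,s in [((97,190),(510,78)),((118,226),(497,118)),((257,90),(687,128)),((277,125),(668,160)),((238,165),(614,275))]: print(tri(T(*t),S(*s)))
print("spindle",tri((370.0,206.0),(260+(725-400)/4-.5,180+(530-320)/4-.5)), onz("top",370,206,.092))
print("case TR,TL,BR",[onz("top",305+x/4-.5,170+(y-320)/4-.5,.07) for x,y in((320,338),(20,413),(378,550))])
print("cup rim",onz("top",*T(237,157),.05))
E
```

```text
(array([0.4653, 0.234 , 0.1028]), np.float64(0.00043790098604923355))
(array([0.4545, 0.228 , 0.0956]), np.float64(0.002354524311955907))
(array([0.4989, 0.1805, 0.1017]), np.float64(0.0007880265535004091))
(array([0.4876, 0.1739, 0.0991]), np.float64(0.0016428287066150885))
(array([0.474 , 0.2025, 0.0344]), np.float64(0.0023449395051104134))
spindle (array([ 0.55  , -0.1821,  0.0882]), np.float64(0.00108710788705133)) [ 0.5492 -0.1814  0.092 ]
case TR,TL,BR [array([ 0.641 , -0.2267,  0.07  ]), array([ 0.5904, -0.0158,  0.07  ]), array([ 0.4921, -0.2625,  0.07  ])]
cup rim [0.4775 0.1989 0.05  ]
```

Call:
arm_command(
  series=[0,0,0,0.48,0.41,0.04,1,0,0,0,0.96,0.82,0.08,1,0,0,0,0.96,0.82,0.08,1],
)

```text
t: 0.52
eef_pos: [0.2858, 0.5256, 0.2048]
ee_rot: [3.141, 0.0, -0.336]
force: [-0.2, 0.3, 0.5]
width: 0.0873
gripper_force: 0.0
```

Call:
arm_command(
  series=[0,0,0,0.48,0.41,0.04,1,0,0,0,0.96,0.82,0.08,1,0,0,0,0.96,0.82,0.08,1],
)

```text
t: 0.9
eef_pos: [0.3495, 0.4173, 0.1967]
ee_rot: [3.141, 0.0, -0.336]
force: [0.3, -0.5, -0.0]
width: 0.0876
gripper_force: 0.0
```

Call:
arm_command(
  series=[0,0,0,0.48,0.41,0.04,1,0,0,0,0.96,0.82,0.08,1,0,0,0,0.96,0.82,0.08,1],
)

```text
t: 1.27
eef_pos: [0.4133, 0.3091, 0.1885]
ee_rot: [3.141, 0.0, -0.336]
force: [-0.3, -0.4, -0.6]
width: 0.0875
gripper_force: 0.0
```

Call:
arm_command(
  series=[0,0,0.11,0.48,0.41,0.04,1,0,0,0.22,0.96,0.82,0.08,1,0,0,0.33,0.96,0.82,0.08,1,0,0,0.437,0.96,0.82,0.08,1,0,0,0.437,0.96,0.82,0.08,1,0,0,0.437,0.96,0.82,0.08,1],
)

```text
t: 2.02
eef_pos: [0.4763, 0.2034, 0.1807]
ee_rot: [-3.142, -0.0, -1.014]
force: [-0.7, -0.9, 0.2]
width: 0.0874
gripper_force: 0.0
```

```bash
python3 - <<'E'
from h import *
np.set_printoptions(precision=4,suppress=True)
m=arm.camera_model("wrist"); im=arm.grab_frame("wrist"); cv2.imwrite("pics/w1.png",im)
s=arm.get_state(); print(s["t"],s["eef_pos"],s["ee_rot"],s["force"],s["q"]); np.save("w1.npy",m["pose"])
for p in [(.476,.204,.105),(.4775,.199,.05),(.4775,.199,.005)]: print(proj("wrist",p,m))
E
```

```text
2.075 [0.4762 0.2033 0.1808] [-3.1415  0.     -1.0152] [ 0.1895  1.0756 -0.0289] [ 0.7829  0.1243 -0.3779  0.     -1.0685 -0.2273]
(np.float64(316.48174486573345), np.float64(200.8586431179921))
(np.float64(317.7633080308068), np.float64(181.65868181693463))
(np.float64(317.5360249550193), np.float64(173.80695420218242))
```

View pics/w1.png

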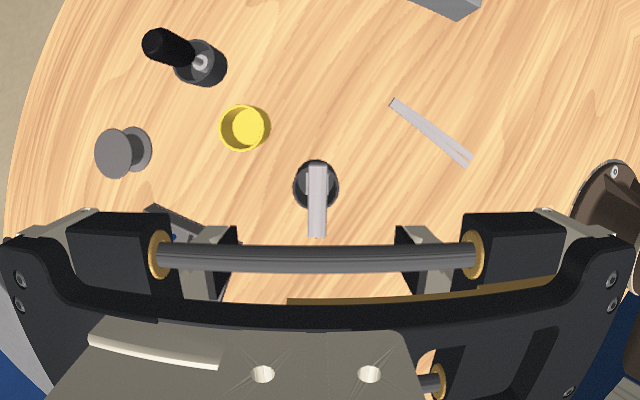

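The wrist view shows the T-bar vertical at u 308–327, v 165–238, over the dark cup at (316,186). That matches the prediction. Now I'll refine it.

```bash
python3 - <<'E'
from h import *
np.set_printoptions(precision=4,suppress=True)
im=cv2.imread("pics/w1.png"); m=arm.camera_model("wrist"); m["pose"]=np.load("w1.npy")
g=im[150:250,295:345].astype(int); hsv=cv2.cvtColor(im,cv2.COLOR_BGR2HSV)[150:250,295:345]
mask=((hsv[...,1]<45)&(hsv[...,2]>140)).astype(np.uint8)
n,l,st,c=cv2.connectedComponentsWithStats(mask); print(st)
k=1+np.argmax(st[1:,4]); ys,xs=np.where(l==k)
for v in range(ys.min(),ys.max()+1,6): q=xs[ys==v]; print(v+150,q.min()+295,q.max()+295)
u=[np.median(xs[ys==v])+295 for v in (ys.min()+4,ys.max()-4)]
a=onz("wrist",u[0],ys.min()+149.5,.105,m);b=onz("wrist",u[1],ys.max()+150.5,.105,m)
print(a,b,(a+b)/2,np.linalg.norm(a-b),np.arctan2(*(b-a)[1::-1]))
cv2.imwrite("pics/w1c.png",cv2.resize(im[145:250,270:370],None,fx=5,fy=5,interpolation=cv2.INTER_CUBIC))
E
```

```text
[[   0    0   50  100 3594]
 [  10   15   24   73 1406]]
165 310 320
171 309 326
177 306 327
183 306 327
189 306 327
195 308 326
201 308 325
207 308 325
213 308 325
219 308 325
225 308 325
231 308 325
237 309 324
[0.4913 0.1778 0.105 ] [0.4588 0.2316 0.105 ] [0.475  0.2047 0.105 ] 0.06286804334464256 2.114798301275407
```

Call:
arm_command(
  series=[0,0,0.008,-0.018,0,0.4,0.6,0,0,0.008,-0.018,0,0.7,0.6,0,0,0.008,-0.018,0,0.82,0.6,0,0,0.008,-0.018,0,0.82,0.6,0,0,0.008,-0.018,0,0.82,0,0,0,0.008,-0.018,0,0.82,0,0,0,0.008,-0.018,0,0.82,0,0,0,0.008,-0.018,0,0.82,0],
  force=50,
)

```text
t: 3.08
eef_pos: [0.4755, 0.2041, 0.0991]
ee_rot: [-3.141, 0.0, -1.032]
force: [-0.1, -0.6, 0.2]
width: 0.018
gripper_force: 0.0
```

Call:
arm_command(
  series=[0,0,0,0,0,0,0,0,0,0,0,0,0,0],
)

```text
t: 3.32
eef_pos: [0.4754, 0.204, 0.0988]
ee_rot: [-3.142, 0.0, -1.032]
force: [0.3, -0.9, 0.1]
width: 0.0018
gripper_force: 0.0
```

```bash
python3 - <<'E'
from h import *
s=arm.get_state(); print(s["width"],s["gripper_force"],s["eef_pos"],s["force"])
a=arm.grab_frame("side");b=arm.grab_frame("wrist");t=arm.grab_frame("top")
A=cv2.resize(a[90:190,180:280],(400,400),interpolation=cv2.INTER_CUBIC)
T=cv2.resize(t[185:285,180:280],(400,400),interpolation=cv2.INTER_CUBIC)
cv2.imwrite("pics/g1.png",np.hstack([A,T]))
E
```

```text
0.0018306439969546806 0.0 [0.47538476 0.20400669 0.09879374] [ 0.31700988 -0.89687402  0.05732258]
```

View pics/g1.png

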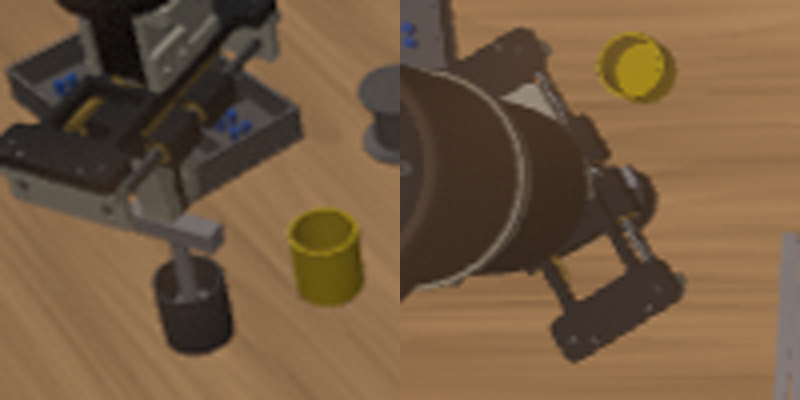

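```bash
python3 - <<'E'
from h import *
a=arm.grab_frame("side");b=arm.grab_frame("wrist")
S=5;x0,y0=180,120
A=cv2.resize(a[y0:y0+80,x0:x0+80],None,fx=S,fy=S,interpolation=cv2.INTER_CUBIC)
p=arm.get_state()["eef_pos"]
for dz,c in((-.022,(0,0,255)),(0,(0,255,0)),(.044,(255,0,0))):
    u,v=proj("side",p+[0,0,dz]);print(u,v); cv2.circle(A,(int((u-x0+.5)*S),int((v-y0+.5)*S)),3,c,-1)
B=cv2.resize(b[150:250,270:370],(400,400),interpolation=cv2.INTER_CUBIC)
cv2.imwrite("pics/g2.png",np.hstack([A,B]))
E
```

```text
224.16152894251218 151.51823106105297
222.6802300469134 145.13693704759518
219.5750737588583 131.76022064640796
```

View pics/g2.png

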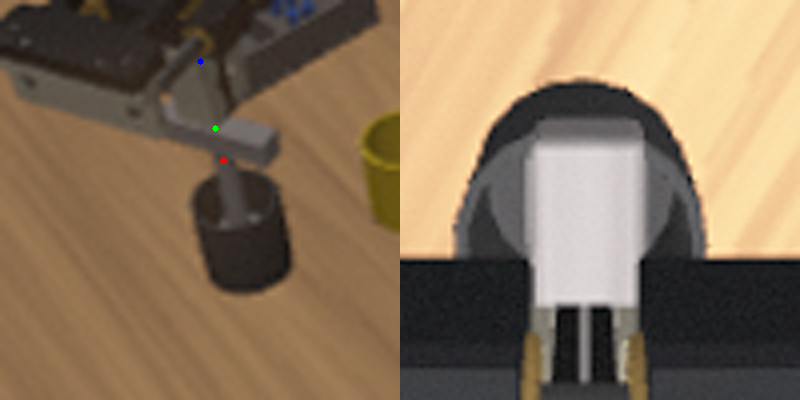

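```bash
python3 - <<'E'
from h import *
s=arm.get_state();Rt=R.from_euler("xyz",s["ee_rot"]).as_matrix()
for x in(-.0095,0,.0095):
  for z in (-.02,-.01,0,.01,.022):
    u,v=proj("wrist",s["eef_pos"]+Rt@[x,0,z]); print(x,z,round(u,1),round(v,1))
E
```

```text
-0.0095 -0.02 316.8 262.3
-0.0095 -0.01 316.8 254.6
-0.0095 0 316.7 247.6
-0.0095 0.01 316.7 241.3
-0.0095 0.022 316.7 234.4
0 -0.02 316.9 246.4
0 -0.01 316.8 239.3
0 0 316.8 232.9
0 0.01 316.7 227.2
0 0.022 316.7 221.0
0.0095 -0.02 316.9 229.6
0.0095 -0.01 316.8 223.4
0.0095 0 316.8 217.7
0.0095 0.01 316.7 212.7
0.0095 0.022 316.7 207.2
```

The fingers shut fully at 1.8 mm. In both views the tips stand just above the bar instead of beside it, so they are about 30 mm shorter than stated. The key hasn't moved. I'll open, go 25 mm lower with the force checked, and close gently.

Call:
arm_command(
  series=[0,0,0,0,0,0,1,0,0,0,0,0,0,1,0,0,0,0,0,0,1,0,0,0,0,0,0,1,0,0,0,0,0,0,1,0,0,0,0,0,0,1],
  force=10,
)

```text
t: 4.32
eef_pos: [0.4754, 0.204, 0.0988]
ee_rot: [-3.142, -0.0, -1.032]
force: [-0.3, -0.3, -0.7]
width: 0.055
gripper_force: 0.0
```

Call:
arm_command(
  series=[0,0,0,0,0,0.06,1,0,0,0,0,0,0.12,1,0,0,0,0,0,0.18,1,0,0,0,0,0,0.25,1,0,0,0,0,0,0.25,1],
)

```text
t: 4.95
eef_pos: [0.4749, 0.2037, 0.073]
ee_rot: [3.14, -0.0, -1.032]
force: [-0.3, 0.4, 0.3]
width: 0.0875
gripper_force: 0.0
```

```bash
python3 - <<'E'
from h import *
s=arm.get_state();print(s["width"],s["eef_pos"],s["force"])
a=arm.grab_frame("side");b=arm.grab_frame("wrist")
A=cv2.resize(a[110:190,180:260],(400,400),interpolation=cv2.INTER_CUBIC)
B=cv2.resize(b[150:290,245:385],(400,400),interpolation=cv2.INTER_CUBIC)
cv2.imwrite("pics/g3.png",np.hstack([A,B]))
E
```

```text
0.08750698520086449 [0.47494984 0.20366493 0.07299146] [-0.32108968  0.39285794  0.25511255]
```

View pics/g3.png

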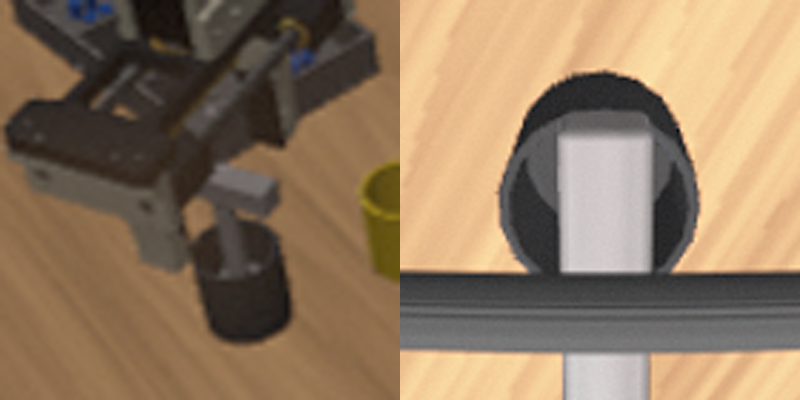

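```bash
python3 - <<'E'
from h import *
s=arm.get_state();Rt=R.from_euler("xyz",s["ee_rot"]).as_matrix()
for y in(.044,.065,-.044):
  for z in (.022,-.01):
   print(y,z,[tuple(np.round((np.array(proj("side",s["eef_pos"]+Rt@[x,y,z]))-[180,110])*5)) for x in (-.0095,.0095)])
print((np.array(proj("side",s["eef_pos"]+Rt@[0,0,-.022]))-[180,110])*5)
E
```

```text
0.044 0.022 [(np.float64(169.0), np.float64(293.0)), (np.float64(201.0), np.float64(303.0))]
0.044 -0.01 [(np.float64(156.0), np.float64(248.0)), (np.float64(189.0), np.float64(258.0))]
0.065 0.022 [(np.float64(146.0), np.float64(320.0)), (np.float64(179.0), np.float64(330.0))]
0.065 -0.01 [(np.float64(134.0), np.float64(275.0)), (np.float64(167.0), np.float64(285.0))]
-0.044 0.022 [(np.float64(256.0), np.float64(186.0)), (np.float64(287.0), np.float64(195.0))]
-0.044 -0.01 [(np.float64(246.0), np.float64(141.0)), (np.float64(278.0), np.float64(150.0))]
[214.45746454 180.20952663]
```

Now the open fingers straddle the bar, with tips at about z = 0.08 (near tip at crop (165,270)). Closing.

Call:
arm_command(
  series=[0,0,0,0,0,0,0,0,0,0,0,0,0,0,0,0,0,0,0,0,0,0,0,0,0,0,0,0,0,0,0,0,0,0,0,0,0,0,0,0,0,0,0,0,0,0,0,0,0],
  force=15,
)

```text
t: 5.92
eef_pos: [0.4754, 0.204, 0.0738]
ee_rot: [-3.142, 0.0, -1.032]
force: [-0.1, 0.4, 0.7]
width: 0.0231
gripper_force: 0.0
```

Call:
arm_command(
  series=[0,0,0,0,0,0,0,0,0,0,0,0,0,0],
  force=50,
)

```text
t: 6.18
eef_pos: [0.4753, 0.2039, 0.0738]
ee_rot: [3.141, -0.0, -1.032]
force: [-0.6, -0.7, 0.7]
width: 0.0158
gripper_force: 50.0
```

Call:
arm_command(
  series=[0,0,0,0,0,-0.2,0,0,0,0,0,0,-0.6,0,0,0,0,0,0,-1,0,0,0,0,0,0,-1,0],
)

```text
t: 6.68
eef_pos: [0.4769, 0.2052, 0.1767]
ee_rot: [-3.136, 0.001, -1.032]
force: [0.1, -0.7, -2.0]
width: 0.0156
gripper_force: 50.0
```

Call:
arm_command(
  series=[0,0,0,0,0,-0.2,0,0,0,0,0,0,-0.2,0],
)

```text
t: 6.92
eef_pos: [0.4756, 0.2043, 0.1938]
ee_rot: [-3.14, 0.0, -1.032]
force: [-0.1, 0.3, -2.8]
width: 0.0153
gripper_force: 50.0
```

```bash
python3 - <<'E'
from h import *
np.set_printoptions(precision=4,suppress=True)
s=arm.get_state();print(s["eef_pos"],s["ee_rot"],s["force"],s["q"])
b=arm.grab_frame("side"); cv2.imwrite("pics/lift.png",b)
t=arm.grab_frame("top"); cv2.imwrite("pics/lift_t.png",t)
E
```

```text
[0.4756 0.2043 0.1938] [-3.1405  0.0004 -1.0319] [-0.1412  0.3241 -2.8159] [ 0.7853  0.1124 -0.36   -0.0001 -1.0973 -0.2463]
```

Call:
arm_command(
  series=[0,0,0,0.5,0.22,0,0,0,0,0,0.99,0.43,0,0],
)

```text
t: 7.28
eef_pos: [0.4885, 0.096, 0.1922]
ee_rot: [3.139, 0.0, -1.03]
force: [1.2, 0.2, -2.5]
width: 0.0157
gripper_force: 50.0
```

Call:
arm_command(
  series=[0,0,0,0.5,0.22,0,0,0,0,0,0.99,0.43,0,0],
)

```text
t: 7.52
eef_pos: [0.5025, -0.0117, 0.1924]
ee_rot: [3.14, 0.001, -1.031]
force: [0.8, 0.1, -2.7]
width: 0.0158
gripper_force: 50.0
```

Call:
arm_command(
  series=[0,0,0,0.5,0.22,0,0,0,0,0,1,0.44,0,0,0,0,0,1,0.44,0,0,0,0,0,1,0.44,0,0,0,0,0,1,0.44,0,0],
)

```text
t: 8.15
eef_pos: [0.5165, -0.1175, 0.1933]
ee_rot: [3.141, 0.0, -1.031]
force: [-0.2, 0.1, -2.5]
width: 0.0155
gripper_force: 50.0
```

```bash
python3 - <<'E'
from h import *
np.set_printoptions(precision=4,suppress=True)
s=arm.get_state();print(s["t"],s["eef_pos"],s["ee_rot"],s["force"],s["q"])
m=arm.camera_model("wrist"); b=arm.grab_frame("wrist"); np.save("w2.npy",m["pose"]); cv2.imwrite("pics/w2.png",b)
u,v=proj("wrist",(.5496,-.1818,.092),m); print(u,v)
x,y=int(u)-30,int(v)-30; print(x,y)
g=cv2.cvtColor(b,cv2.COLOR_BGR2GRAY)
c=cv2.resize(b[y:y+60,x:x+60],(600,600),interpolation=cv2.INTER_CUBIC); cv2.imwrite("pics/w2c.png",c)
E
```

```text
8.15 [ 0.5165 -0.1175  0.1933] [ 3.1411  0.0005 -1.0307] [-0.1973  0.1098 -2.4874] [ 0.1466  0.1345 -0.3351 -0.0003 -1.1018  0.3937]
321.8486940378067 112.36431557387773
291 82
```

View pics/w2c.png

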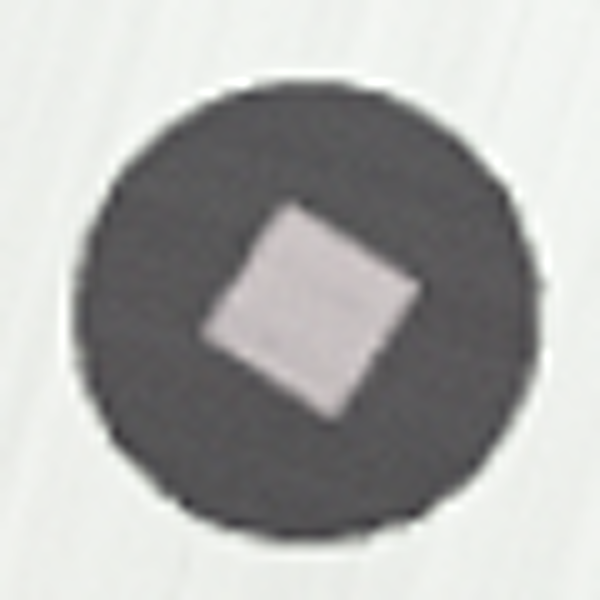

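The spindle square is clear: corners at crop (291,203), (420,287), (336,418), (204,331), with the plate centred at (308,312).

```bash
python3 - <<'E'
from h import *
np.set_printoptions(precision=4,suppress=True)
m=arm.camera_model("wrist"); m["pose"]=np.load("w2.npy")
b=cv2.imread("pics/w2.png"); c=b[82:142,291:351]; g=cv2.cvtColor(c,cv2.COLOR_BGR2GRAY)
lo,hi=150,215
mk=((cv2.resize(g,(600,600),interpolation=cv2.INTER_CUBIC)>150)).astype(np.uint8)
n,l,st,ce=cv2.connectedComponentsWithStats(mk); k=[i for i in range(1,n) if 8000<st[i,4]<60000][0]
cn=cv2.findContours((l==k).astype(np.uint8),0,2)[0][0]; box=cv2.boxPoints(cv2.minAreaRect(cn)); print(box,ce[k])
f=lambda p,z:onz("wrist",291+(p[0]+.5)/10-.5,82+(p[1]+.5)/10-.5,z,m)
P=np.array([f(p,.088) for p in box]);print(P,P.mean(0), f(ce[k],.088))
print([np.arctan2(*(P[(i+1)%4]-P[i])[1::-1]) for i in range(4)],[np.linalg.norm(P[(i+1)%4]-P[i]) for i in range(4)])
print("plate",f((308,312),.074))
s=arm.get_state(); print(s["eef_pos"])
E
```

```text
[[200.1986 332.6056]
 [285.5004 199.5927]
 [419.7534 285.6897]
 [334.4516 418.7026]] [310.4347 309.0696]
[[ 0.557  -0.1749  0.088 ]
 [ 0.5567 -0.189   0.088 ]
 [ 0.5426 -0.1885  0.088 ]
 [ 0.5429 -0.1744  0.088 ]] [ 0.5498 -0.1817  0.088 ] [ 0.5497 -0.1817  0.088 ]
[np.float64(-1.5947908954244705), np.float64(3.109650077746249), np.float64(1.5493750367860237), np.float64(-0.034287632650395056)] [np.float64(0.014085214114166791), np.float64(0.014113647836711495), np.float64(0.014118733863138435), np.float64(0.014150283034200439)]
plate [ 0.5497 -0.1818  0.074 ]
[ 0.5167 -0.1174  0.1935]
```

```bash
python3 - <<'E'
from h import *
s=arm.get_state();Rt=R.from_euler("xyz",s["ee_rot"]).as_matrix()
m=arm.camera_model("wrist")
for x in(.029,.031,.033): print(x,[np.round(proj("wrist",s["eef_pos"]+Rt@[x,y,-.031],m),1) for y in(-.008,.008)])
b=cv2.imread("pics/w2.png"); g=cv2.cvtColor(b,cv2.COLOR_BGR2GRAY)
print(g[165:235:2,317]); 
for v in (205,215): print(v,g[v,295:340])
E
```

```text
0.029 [array([300. , 198.8]), array([334.1, 198.8])]
0.031 [array([300. , 194.6]), array([334.2, 194.6])]
0.033 [array([299.9, 190.5]), array([334.2, 190.5])]
[233 234 236 236 236 236 234 236 234 235 234 242  77  88  87 111 150 192
 195 193 195 196 193 193 191 196 193 194 195 196 193 194 196 196 193]
205 [188 188 190 183 135 166 177 187 193 193 192 191 191 194 193 191 193 191
 193 196 195 194 195 195 194 192 191 188 187 184 181 184 186 184 180 167
 151 155 223 237 235 240 239 237 236]
215 [185 187 188 191 174 170 174 187 193 195 194 191 191 191 193 192 189 192
 196 195 196 200 196 193 193 195 191 188 187 188 184 184 184 185 177 163
 146 166 230 241 238 236 237 240 240]
```

Call:
arm_command(
  series=[0,0,0.1,0.35,0.02,0,0,0,0,0.2,0.73,0.05,0,0,0,0,0.3,0.73,0.05,0.1,0,0,0,0.362,0.73,0.052,0.2,0,0,0,0.362,0.73,0.052,0.22,0,0,0,0.362,0.73,0.052,0.22,0,0,0,0.362,0.73,0.052,0.22,0],
)

```text
t: 9.07
eef_pos: [0.5501, -0.1834, 0.1723]
ee_rot: [-3.141, -0.0, -1.598]
force: [1.5, 0.8, -2.9]
width: 0.0155
gripper_force: 50.0
```

```bash
python3 - <<'E'
from h import *
np.set_printoptions(precision=4,suppress=True)
s=arm.get_state();print(s["t"],s["eef_pos"],s["ee_rot"],s["force"],s["q"])
b=arm.grab_frame("side")
c=cv2.resize(b[190:260,305:385],(800,700)[:2],interpolation=cv2.INTER_CUBIC)[:600]; cv2.imwrite("pics/sp.png",c)
E
```

```text
9.075 [ 0.5501 -0.1834  0.1723] [-3.1407 -0.0001 -1.5984] [ 1.4579  0.7557 -2.8705] [ 0.0154  0.2328 -0.2616  0.0002 -1.0754 -0.0431]
```

View pics/sp.png

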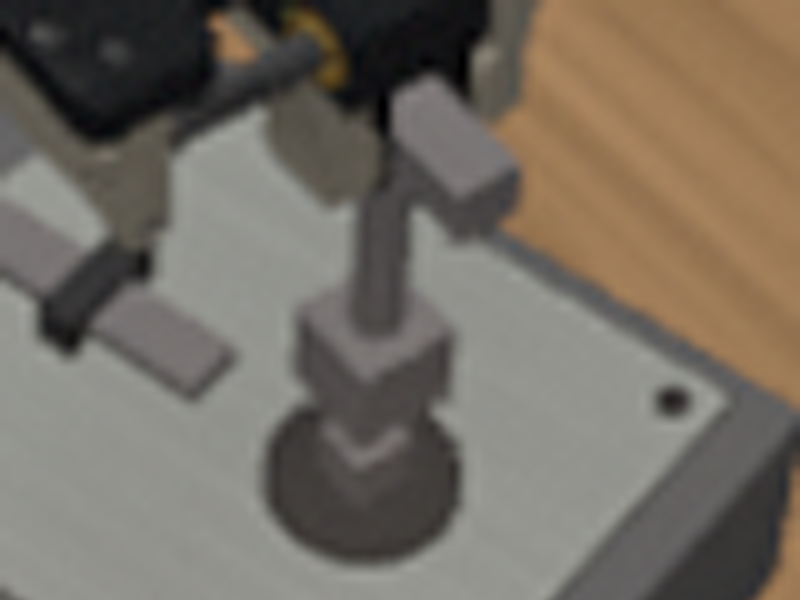

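The side view shows the socket upright right above the spindle, with its flats lined up. Descending in steps.

Call:
arm_command(
  series=[0,0,0,-0.005,0.004,0.04,0,0,0,0,-0.005,0.004,0.08,0,0,0,0,-0.005,0.004,0.11,0,0,0,0,-0.005,0.004,0.14,0,0,0,0,-0.005,0.004,0.14,0],
)

```text
t: 9.75
eef_pos: [0.5492, -0.1833, 0.1574]
ee_rot: [3.141, -0.0, -1.6]
force: [-0.1, 0.1, -2.2]
width: 0.0154
gripper_force: 50.0
```

Call:
arm_command(
  series=[0,0,0,0,0,0.02,0,0,0,0,0,0,0.04,0,0,0,0,0,0,0.06,0,0,0,0,0,0,0.06,0],
)

```text
t: 10.25
eef_pos: [0.5492, -0.1832, 0.1515]
ee_rot: [3.141, 0.0, -1.6]
force: [0.0, 0.2, -2.0]
width: 0.0153
gripper_force: 50.0
```

Call:
arm_command(
  series=[0,0,0,0,0,0.02,0,0,0,0,0,0,0.04,0,0,0,0,0,0,0.055,0,0,0,0,0,0,0.055,0],
)

```text
t: 10.75
eef_pos: [0.5493, -0.1833, 0.1461]
ee_rot: [3.141, -0.0, -1.6]
force: [0.1, 0.2, -2.1]
width: 0.0156
gripper_force: 50.0
```

Call:
arm_command(
  series=[0,0,0,0,0,0.01,0,0,0,0,0,0,0.012,0,0,0,0,0,0,0.012,0],
)

```text
t: 11.12
eef_pos: [0.5493, -0.1833, 0.1451]
ee_rot: [3.142, -0.0, -1.6]
force: [0.3, -0.5, -2.5]
width: 0.0153
gripper_force: 50.0
```

Call:
arm_command(
  series=[0,0,0.07,0,0.001,0,0,0,0,0.14,0,0.003,0,0,0,0,0.21,-0.001,0.004,0,0,0,0,0.28,-0.001,0.005,0,0,0,0,0.35,-0.002,0.006,0,0,0,0,0.42,-0.003,0.007,0,0,0,0,0.49,-0.003,0.008,0,0,0,0,0.49,-0.003,0.008,0,0],
)

```text
t: 12.12
eef_pos: [0.5488, -0.183, 0.1451]
ee_rot: [-3.141, 0.0, -2.369]
force: [0.2, -0.9, -3.1]
width: 0.0153
gripper_force: 50.0
```

```bash
python3 - <<'E'
from h import *
s=arm.get_state();print(s["t"],s["eef_pos"],s["ee_rot"],s["force"],s["moment"])
E
```

```text
12.125 [ 0.54877459 -0.18301629  0.1451283 ] [-3.14123818e+00  1.46600435e-04 -2.36927634e+00] [ 0.18325433 -0.87827052 -3.11596253] [-0.17437176 -0.41385783  0.03577597]
```

Call:
arm_command(
  series=[0,0,0.07,0,0.001,0,0,0,0,0.14,0,0.003,0,0,0,0,0.2,-0.001,0.004,0,0,0,0,0.235,-0.001,0.005,0,0,0,0,0.27,-0.001,0.005,0,0,0,0,0.27,-0.001,0.005,0,0],
)

```text
t: 12.88
eef_pos: [0.5485, -0.1827, 0.1451]
ee_rot: [-3.141, 0.0, -2.792]
force: [1.8, -1.2, -2.2]
width: 0.0153
gripper_force: 50.0
```

```bash
python3 - <<'E'
from h import *
s=arm.get_state();print(s["t"],s["eef_pos"],s["ee_rot"],s["force"],s["moment"])
b=arm.grab_frame("side");t=arm.grab_frame("top")
A=cv2.resize(b[180:260,280:360],(400,400),interpolation=cv2.INTER_CUBIC)
B=cv2.resize(t[170:240,305:375],(400,400),interpolation=cv2.INTER_CUBIC)
cv2.imwrite("pics/turn.png",np.hstack([A,B]))
E
```

```text
12.875 [ 0.5484632  -0.18268304  0.1451138 ] [-3.1412529e+00  1.7107283e-04 -2.7916370e+00] [ 1.83142734 -1.2165801  -2.1832143 ] [-0.53620061 -0.42156064  0.00634978]
```

View pics/turn.png

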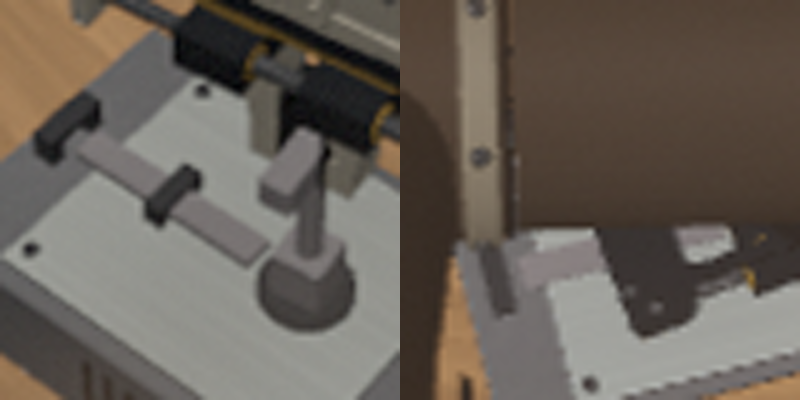

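The bolt's end has moved about 16 mm away from the keeper: side pixel (325,229.5) → (331,232.5). So it is drawn. Lifting the key off now and heading back.

Call:
arm_command(
  series=[0,0,0,0,0,-0.08,0,0,0,0,0,0,-0.2,0,0,0,0,0,0,-0.45,0,0,0,0,0,0,-0.7,0,0,0,0,0,0,-0.7,0],
)

```text
t: 13.6
eef_pos: [0.5495, -0.1826, 0.2182]
ee_rot: [-3.14, 0.004, -2.794]
force: [-0.2, 0.1, -2.0]
width: 0.0153
gripper_force: 50.0
```

```bash
python3 - <<'E'
from h import *
s=arm.get_state();print(s["t"],s["eef_pos"],s["ee_rot"],s["force"],s["width"])
b=arm.grab_frame("side");a=cv2.imread("pics/side0.png")
t=cv2.absdiff(a,b)[160:280,255:400].max(2)
# bolt end by brightness along bolt line in side view
for im in(a,b):
    g=cv2.cvtColor(im,cv2.COLOR_BGR2GRAY); print([int(g[int(round(219+ (x-308)*.6)),x]) for x in range(308,345)])
E
```

```text
13.6 [ 0.54949911 -0.1825777   0.21818559] [-3.13965281  0.00436331 -2.79356221] [-0.18938346  0.0899111  -1.97591595] 0.0153357989982312
[81, 43, 47, 49, 48, 43, 79, 87, 84, 95, 84, 83, 94, 84, 98, 97, 80, 110, 138, 137, 136, 135, 137, 124, 82, 55, 57, 57, 61, 70, 71, 73, 74, 71, 68, 59, 61]
[86, 49, 50, 54, 51, 49, 86, 94, 88, 102, 92, 89, 101, 92, 104, 101, 92, 105, 99, 111, 107, 88, 99, 133, 89, 59, 60, 61, 62, 72, 79, 79, 79, 77, 77, 68, 62]
```

Call:
arm_command(
  series=[0,0,-0.11,-0.04,0.3,0,0,0,0,-0.22,-0.08,0.6,0,0,0,0,-0.33,-0.12,0.97,0,0,0,0,-0.44,-0.16,0.97,0,0,0,0,-0.55,-0.16,0.97,0,0,0,0,-0.66,-0.16,0.97,0,0,0,0,-0.77,-0.16,0.97,0,0,0,0,-0.88,-0.16,0.97,0,0],
)

```text
t: 14.65
eef_pos: [0.5294, -0.0857, 0.214]
ee_rot: [3.14, 0.0, -1.406]
force: [0.4, -0.8, -1.8]
width: 0.0159
gripper_force: 50.0
```

Call:
arm_command(
  series=[0,0,-0.1,0,0,0,0,0,0,-0.2,0,0,0,0,0,0,-0.24,0,0,0,0,0,0,-0.24,0,0,0,0],
)

```text
t: 15.15
eef_pos: [0.5296, -0.0858, 0.2142]
ee_rot: [3.14, 0.001, -1.035]
force: [0.1, -0.2, -2.5]
width: 0.0156
gripper_force: 50.0
```

Call:
arm_command(
  series=[0,0,0,-0.46,-0.17,0,0,0,0,0,-0.92,-0.34,0,0],
)

```text
t: 15.4
eef_pos: [0.5119, 0.0112, 0.2144]
ee_rot: [3.141, 0.0, -1.039]
force: [1.6, 0.2, -1.4]
width: 0.0156
gripper_force: 50.0
```

Call:
arm_command(
  series=[0,0,0,-0.46,-0.17,0,0,0,0,0,-0.92,-0.34,0,0],
)

```text
t: 15.65
eef_pos: [0.494, 0.1084, 0.2148]
ee_rot: [3.141, 0.0, -1.037]
force: [1.4, 0.7, -1.0]
width: 0.0156
gripper_force: 50.0
```

Call:
arm_command(
  series=[0,0,0,-0.46,-0.17,0,0,0,0,0,-0.92,-0.34,0,0,0,0,0,-0.92,-0.34,0,0,0,0,0,-0.92,-0.34,0,0,0,0,0,-0.92,-0.34,0,0],
)

```text
t: 16.27
eef_pos: [0.4771, 0.2026, 0.2149]
ee_rot: [3.141, -0.0, -1.036]
force: [-0.8, -0.1, -2.0]
width: 0.0157
gripper_force: 50.0
```

```bash
python3 - <<'E'
from h import *
np.set_printoptions(precision=4,suppress=True)
s=arm.get_state();print(s["t"],s["eef_pos"],s["ee_rot"],s["force"],s["width"])
# cup rim centre from the side view: dark cup pixels
b=cv2.imread("pics/lift.png")
for nm,im in(("lift",b),("now",arm.grab_frame("side"))):
    g=im[150:185,212:248].max(2); mk=(g<75).astype(np.uint8)
    n,l,st,c=cv2.connectedComponentsWithStats(mk); k=1+np.argmax(st[1:,4]); x,y,w,h,_=st[k]; print(nm,x+212,y+150,w,h)
for p in [(.476,.2045),(.4775,.199)]:
    P=[proj("side",(p[0]+.024*np.cos(a),p[1]+.024*np.sin(a),z)) for a in np.arange(0,6.3,.1) for z in(0,.05)]
    P=np.array(P); print(P.min(0),P.max(0)-P.min(0))
E
```

```text
16.275 [0.4771 0.2026 0.2149] [ 3.1411 -0.0001 -1.0365] [-0.8343 -0.0633 -1.9664] 0.015702557875932048
lift 219 154 19 25
now 219 154 19 24
[216.7976 152.5834] [21.1984 25.9472]
[218.2933 153.4837] [21.1857 25.9974]
```

Call:
arm_command(
  series=[0,0,0,0.01,0.006,0.4,0,0,0,0,0.01,0.006,0.8,0,0,0,0,0.01,0.006,0.9,0,0,0,0,0.01,0.006,1,0,0,0,0,0.01,0.006,1,0],
)

```text
t: 16.95
eef_pos: [0.4775, 0.2024, 0.1155]
ee_rot: [-3.141, -0.0, -1.035]
force: [0.0, -0.3, -2.1]
width: 0.0155
gripper_force: 50.0
```

Call:
arm_command(
  series=[0,0,0,0,0,0.07,0,0,0,0,0,0,0.14,0,0,0,0,0,0,0.21,0,0,0,0,0,0,0.28,0,0,0,0,0,0,0.35,0,0,0,0,0,0,0.4,0,0,0,0,0,0,0.4,0],
)

```text
t: 17.82
eef_pos: [0.4769, 0.2021, 0.0746]
ee_rot: [3.141, -0.0, -1.035]
force: [-0.7, 0.1, -2.2]
width: 0.0158
gripper_force: 50.0
```

Call:
arm_command(
  series=[0,0,0,0,0,0.005,0,0,0,0,0,0,0.005,0.25,0,0,0,0,0,0.005,0.5,0,0,0,0,0,0.005,0.8,0,0,0,0,0,0.005,1,0,0,0,0,0,0.005,1,0,0,0,0,0,0.005,1,0,0,0,0,0,0.005,1],
)

```text
t: 18.82
eef_pos: [0.4771, 0.2024, 0.0746]
ee_rot: [3.142, -0.0, -1.035]
force: [-0.3, -0.0, 0.4]
width: 0.0764
gripper_force: 0.0
```

Call:
arm_command(
  series=[0,0,0,0,0,-0.05,1,0,0,0,0,0,-0.15,1,0,0,0,0,0,-0.4,1,0,0,0,0,0,-0.8,1,0,0,0,0,0,-1,1,0,0,0,0,0,-1,1,0,0,0,0,0,-1,1,0,0,0,0,0,-1,1],
)

```text
t: 19.82
eef_pos: [0.4766, 0.202, 0.1738]
ee_rot: [3.14, -0.0, -1.035]
force: [0.3, 0.2, 0.1]
width: 0.0879
gripper_force: 0.0
```

```bash
python3 - <<'E'
from h import *
np.set_printoptions(precision=4,suppress=True)
s=arm.get_state();print(s["t"],s["eef_pos"],s["force"],s["width"])
m=arm.camera_model("wrist");im=arm.grab_frame("wrist");cv2.imwrite("pics/w3.png",im)
hsv=cv2.cvtColor(im,cv2.COLOR_BGR2HSV)[150:260,295:345]
mask=((hsv[...,1]<45)&(hsv[...,2]>140)).astype(np.uint8)
n,l,st,c=cv2.connectedComponentsWithStats(mask); print(st[1:])
k=1+np.argmax(st[1:,4]);ys,xs=np.where(l==k)
for v in range(ys.min(),ys.max()+1,8): q=xs[ys==v]; print(v+150,q.min()+295,q.max()+295)
u=[np.median(xs[ys==v])+295 for v in (ys.min()+4,ys.max()-4)]
a=onz("wrist",u[0],ys.min()+149.5,.105,m);b=onz("wrist",u[1],ys.max()+150.5,.105,m)
print(a,b,(a+b)/2,np.linalg.norm(a-b))
a0=cv2.imread("pics/side0.png");b0=arm.grab_frame("side")
d=(cv2.absdiff(a0,b0).max(2)>60); print("diff near others (driver,yellow,pcb,tin,loupe,tweezers)",[int(d[y0:y1,x0:x1].sum()) for x0,y0,x1,y1 in((280,112,305,162),(250,140,274,168),(330,135,380,172),(398,205,428,235),(345,352,372,388),(195,200,250,232))])
E
```

```text
19.825 [0.4766 0.202  0.1738] [0.3375 0.1698 0.0894] 0.0879377129800922
[[   9   15   23   75 1487]]
165 308 316
173 306 324
181 304 326
189 304 326
197 306 324
205 306 324
213 306 324
221 306 324
229 306 324
237 307 324
[0.4933 0.1762 0.105 ] [0.4609 0.2301 0.105 ] [0.4771 0.2032 0.105 ] 0.06290032400121658
diff near others (driver,yellow,pcb,tin,loupe,tweezers) [0, 0, 0, 0, 0, 0]
```

The key is upright in its cup: the bar again measures 62.9 mm long at z = 0.105, centred over the cup. Nothing else moved. Handing in.

```bash
python3 -c "
from station import arm
print(arm.job_done())"
```

```text
the job is handed in; nothing more can be done
None
```

The job is handed in at about 20 s: the bolt is drawn about 16 mm (read from the side camera), the key stands socket down in its own cup, and the driver, board, tweezers, tin and loupe showed no change in the side view (the spool wasn't compared); the judge's result was not shown.

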